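# Square the tube block against two fences and set it on the shaker

### The arm

A 6-joint arm with a two-finger parallel gripper is mounted at the origin on a cart in front of the work surface, level with it; the furniture and walls round the work are solid. World frame = base frame: x ahead of the robot, y to its left, z up, the work surface at z = 0. Lengths are in m, angles in rad, forces in N, time in s.
With the tool pointing down it reaches from about 0.25 to 0.775 m from the base axis. Payload 4 kg.
Tool frame: the origin (TCP) lies midway between the tips of the shut fingers; the grasp point (between the pads) lies 19 mm behind it; z points along the fingers, y is the direction in which the jaws open and shut (so a half turn about z gives the same grasp; the last joint's range is limited). The gripper opens to 94 mm and grips with 3 to 60 N. Pads are 16 mm wide; open, the fingers measure 119 mm over their backs; the gripper's body (75 mm by 177 mm) begins 78 mm behind the grasp point.
Start: joints at [1.024, 0.087, 1.371, -0, 1.684, -0.103], TCP at [0.236, 0.497, 0.206] pointing down, gripper open.
Joint ranges: [-3.1, 3.1], [-0.76, 2.03], [0.27, 2.55], [-1.08, 4.22], [0.17, 2.65], [-2.57, 2.57]. Speed limits (rad/s): [2.79, 2.79, 3.14, 3.14, 3.14, 3.14].

### API

Orientations are given as [roll, pitch, yaw] about the fixed x, y, z axes, in that order (R = Rz(yaw) Ry(pitch) Rx(roll)).
In Python, from bench import robot, cams gives the robot as it stands.
- The arm moves only by the tool step_arm, never from a script. Its argument "plan" is a list that holds one entry, the list of rows, each a list of 5 numbers: the shift along the world's x, y, z in mm, then the turn about the world's z in rad, then the opening in per cent of the stroke, from 0 (shut) to 100 (fully open). In form: [[[tx, ty, tz, turn, fingers], ...]]. A call has 1 to 8 rows; each row is the pose to reach, as a shift and turn from the pose commanded when the call began; what a row does not reach only later rows make up. A row lasts 1/12 s, in which the tool goes at most 41.7 mm and 7.16 degrees, less where a joint would pass 70% of its speed; a pose out of reach is approached as far as the arm can. A call with a gripper value outside its range is refused whole. The fingers move at their own pace and stop on an object; the grip force is fixed at half the most. Time passes only in rows, so rows that repeat a pose let the fingers close. It gives the time, the measured TCP pose, the force and the opening at its end, in the units of the state.
- robot.get_obs(): the state, without advancing time (a new reading comes with each control period).
- cams.snapshot(name): name is "scene" or "top" or "wrist"; returns a dict with "frame" (420x560x3 uint8, red, green, blue), "camera_matrix" (3x3 intrinsics, pixels), "k1" (the pictures are not rectified: a ray, as slopes to the right and down, at radius r is drawn at 1 + k1 r^2 times it, then the intrinsics apply), "origin" and "attitude" of the camera in the world; the wrist camera has in their place "T_tool_cam" (4x4, takes a point from camera to tool coordinates, whose origin is the TCP and whose axes are the flange's). Camera axes: x right, y down, z forward; pixel columns grow to the right and rows downward; lengths in m; the calibration is good to about 2 mm. A picture is of the moment at which its call begins: read the wrist's pose just before it. There is no depth.
- robot.close_job(): hands the job in, once; it reports no verdict.
The state is a dict: "time": time; "joint_positions": joint angles; "qvel": joint speeds; "joint_torque": joint torques, N m; "tool_pos": TCP position; "ee_rot": TCP orientation; "wrist_force": force on the tool from outside, world axes, zero at the start; "wrist_torque": the same for the moment, N m; "width": finger opening in m.
Only numpy, scipy, OpenCV 4.12 (cv2) and the standard library are available. Lean on these libraries where they do the work, as an engineer would, in place of code of your own. Each camera call takes 0.05 s, during which the arm holds its last target. There are 200 camera calls.

### The job

The aluminium tube block lies crooked on the squaring stop: slide it over the plate, without lifting it, into the corner until it sits flush against both fences. Then grip it there, lift it straight up clear of the stop, and set it down (do not drop it) fully home between the four corner guides of the shaker, and let go. Leave the sample jar, the tape roll and the timer where they are.

Things in the scene. Friction and masses are not known exactly. Their poses are not given: they have to be found in the camera images.
- block_center (a point): centre of the loose aluminium tube block (half-way up): a plain metal cuboid 50 mm (its x) by 76 mm (its y) by 44 mm high (its z, up), with eight round wells open at the top, 0.2 to 0.45 kg. It starts flat on the plate of the squaring stop, up to 0.45 rad askew of the fences. It is narrow enough to be gripped across its 50 mm.
- stop_corner (a point): inner corner of the squaring stop, where the planes of the two fence faces meet, at the height of the plate's upper face. x points away from the robot, square to the back fence; y left, square to the left fence; z up. The block's 76 mm side goes along the back fence: squared, its centre is at x = -25, y = -38, z = 22 mm from this point, its axes parallel to the stop's.
- squaring_stop: fixed black plate 190 x 190 x 6 mm flat on the bench; origin at its underside's centre, 70 mm from each fence face. Two steel fences, 16 mm thick, stand 12 mm over the plate (fingertips 14 mm over the plate clear them): back fence face at x = +70 mm, y = -80 to +62; left fence face at y = +70 mm, x = -80 to +62. Stop and shaker may swap places, left and right.
- seat (a point): centre of the flat steel seat on the shaker's platform, 46 mm over the bench; x points away from the robot, y left, z up. Four dark L-shaped corner guides, 12 mm tall over the seat, 4 mm thick, enclose 55 mm (x) by 81 mm (y): 2.5 mm to spare on each side of the block. Seated, the block's centre is 22 mm above this point with its 76 mm side along the seat's y.
- shaker: fixed white box, 165 (x) x 160 (y) x 36 mm high, with a dark display and three grey keys on its front strip, and on top a 96 x 122 mm platform with the seat, which lies 20 mm in x from the origin. The guides leave gaps 53 mm wide along the seat's two long sides, 27 mm along the short ones. Origin on the bench.
- tube_block: the same tube block; the origin is the centre of its underside, axes as for its centre point
- sample_jar: bystander: small jar with green lid, 34 x 34 x 48 mm, loose, between stop and shaker near the robot; origin at the centre of its underside
- tape_roll: bystander: roll of beige tape lying flat, 100 mm across, 25 mm high, loose, between stop and shaker at the far side; origin at the centre of its underside
- timer: bystander: small white and green timer, 54 x 58 x 71 mm, loose, on the right; origin at the centre of its underside
Not all that is in view belongs to the job. Leave any red look-alike of the shaker alone.

How it is judged:
By the outcome, as a careful person would: the job done as asked, in the order asked, and still so for the second after the job is handed in, with the robot touching nothing.
It also fails if it takes over 59 s, if anything falls off the work surface, if the arm or the gripper's body presses on something with over 40 N, if the wrist force passes 120 N, or if a joint passes its speed limit or range.

## Working session

There is one attempt and no reset: what is moved stays moved. The work goes in short steps, Python scripts to look and compute and a tool call to move; the robot and the scene stay as the last step left them, time stands still between calls to the robot, and variables do not carry over. Pictures are saved under pics/ and viewed, about 8 in all and at most 12, crops included, and the job is handed in when it is done.

Besides the shell and the picture viewer there is one more tool, called after "Request:" in YAML: its name, and indented under it one key for each argument. step_arm: Moves the arm, as the interface text tells. Its arguments: {"type":"object","properties":{"plan":{"type":"array"}},"required":["plan"]}

```bash
ls; mkdir -p pics
python3 - <<'E'
from bench import robot, cams
import cv2
o=robot.get_obs(); print(o)
for n in ("scene","top"):
    s=cams.snapshot(n); print(n,s["camera_matrix"],s["k1"],s["origin"],s["attitude"])
    cv2.imwrite(f"pics/{n}0.png",s["frame"][:,:,::-1])
E
```

```text
pics
{'time': 0.0, 'joint_positions': array([ 1.02384279e+00,  8.79529124e-02,  1.37220681e+00,  5.79649926e-06,
        1.68357990e+00, -1.03108424e-01]), 'qvel': array([-0.00020168, -0.00072746,  0.00040486, -0.00038621,  0.00084387,
        0.00016335]), 'joint_torque': array([ 1.60624266e-03, -3.40192688e+01, -3.02424431e+01,  7.17743835e-02,
        3.32570518e-02, -1.80751240e-04]), 'tool_pos': array([0.23590926, 0.49625324, 0.20432937]), 'ee_rot': array([-3.13945768e+00, -2.26708453e-04,  2.69774795e+00]), 'wrist_force': array([ 0.89477785,  0.47250843, -0.14176863]), 'wrist_torque': array([ 0.02037918, -0.03237251,  0.00718855]), 'width': 0.0940847875588883}
scene [[403.66337983   0.         272.91897721]
 [  0.         403.66337983 213.47038624]
 [  0.           0.           1.        ]] -0.10761298733904896 [ 0.06768638 -0.81390735  0.52953405] [-2.06504002 -0.01998561 -0.58218296]
top [[503.46661672   0.         276.75558037]
 [  0.         503.46661672 211.65767419]
 [  0.           0.           1.        ]] -0.10517243187213554 [ 0.34114286 -0.08861721  1.32880243] [-2.95289081 -0.01112214 -1.54538063]
```

View pics/top0.png

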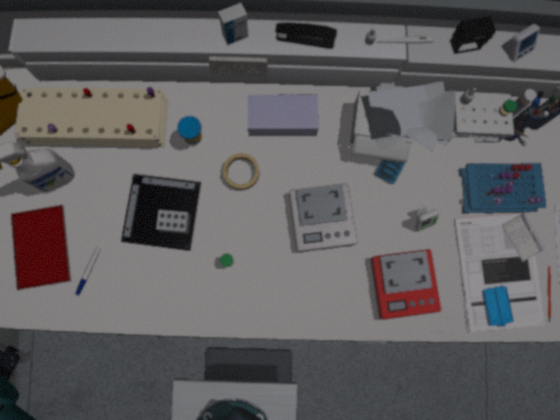

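View pics/scene0.png

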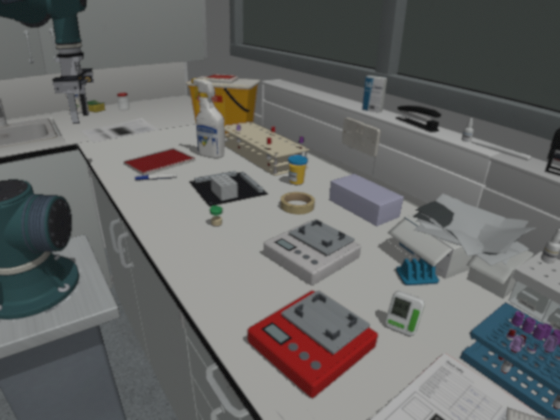

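Top view: the candidates for the target are the white shaker at (322,215), with the red look-alike at (405,283), which I leave alone. The block is the grey cuboid with wells at (172,221) on the black stop. Jar is at (226,261), tape at (240,171) and timer at (425,218). Next I get rough positions.

```bash
cat > h.py <<'E'
import numpy as np, cv2
from scipy.spatial.transform import Rotation as R
from bench import robot, cams
def snap(n, save=None):
    o=robot.get_obs(); s=cams.snapshot(n)
    if n=="wrist":
        T=np.eye(4); T[:3,:3]=R.from_euler('xyz',o['ee_rot']).as_matrix(); T[:3,3]=o['tool_pos']
        T=T@np.array(s['T_tool_cam'])
    else:
        T=np.eye(4); T[:3,:3]=R.from_euler('xyz',s['attitude']).as_matrix(); T[:3,3]=s['origin']
    c=dict(img=s['frame'][:,:,::-1].copy(),K=np.array(s['camera_matrix']),k1=s['k1'],T=T)
    if save:
        cv2.imwrite(f'pics/{save}.png',c['img']); np.savez(f'pics/{save}.npz',**c)
    return c
def load(n): return dict(np.load(f'pics/{n}.npz'))
def px2w(c,uv,z):
    uv=np.atleast_2d(np.array(uv,float)); d=np.linalg.inv(c['K'])@np.c_[uv,np.ones(len(uv))].T
    m=d[:2].copy(); p=m.copy()
    for _ in range(30): p=m/(1+c['k1']*(p**2).sum(0))
    r=(c['T'][:3,:3]@np.vstack([p,np.ones(p.shape[1])])).T; o=c['T'][:3,3]
    return o+r*((z-o[2])/r[:,2])[:,None]
def w2px(c,P):
    P=np.atleast_2d(np.array(P,float)); q=(P-c['T'][:3,3])@c['T'][:3,:3]; p=q[:,:2]/q[:,2:]
    p=p*(1+c['k1']*(p**2).sum(1))[:,None]
    return p@c['K'][:2,:2].T+c['K'][:2,2]
E
python3 - <<'E'
from h import *
c=snap("top","top1")
print("plate",px2w(c,[(134,174),(200,181),(190,249),(122,240)],.006).round(3).tolist())
print("block",px2w(c,[(172,221)],.05).round(3))
print("shaker seat",px2w(c,[(323,205)],.05).round(3), "jar",px2w(c,[(227,261)],.048).round(3),"tape",px2w(c,[(240,171)],.025).round(3),"timer",px2w(c,[(425,216)],.07).round(3))
i=c['img'][160:270,110:370]; cv2.imwrite('pics/crop1.png',cv2.resize(i,None,fx=3,fy=3,interpolation=cv2.INTER_CUBIC))
E
```

```text
plate [[0.688, 0.295, 0.006], [0.673, 0.113, 0.006], [0.487, 0.13, 0.006], [0.506, 0.313, 0.006]]
block [[0.554 0.173 0.05 ]]
shaker seat [[ 0.607 -0.216  0.05 ]] jar [[0.455 0.027 0.048]] tape [[0.699 0.004 0.025]] timer [[ 0.581 -0.478  0.07 ]]
```

View pics/crop1.png

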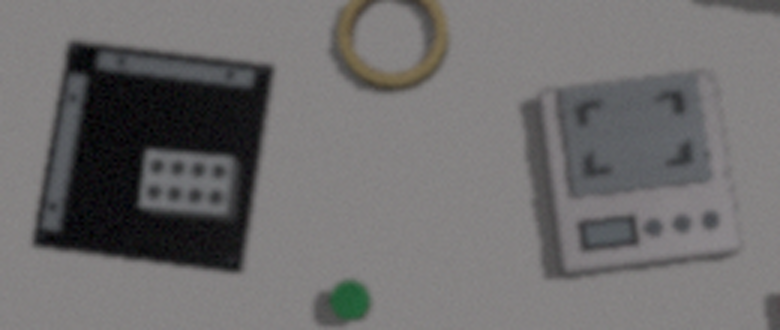

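The crop shows the stop with its corner at the upper left, fences at the top and left, the block at about (187,183) in the crop, and the white shaker on the right with its guides visible. Now I move over the stop for a close wrist view.

Request:
step_arm:
  plan:
    - [[40,-35,10,-0.1,100],[70,-70,20,-0.2,100],[100,-105,30,-0.3,100],[130,-140,35,-0.4,100],[160,-175,40,-0.5,100],[190,-210,40,-0.6,100],[210,-240,40,-0.7,100],[220,-260,40,-0.8,100]]

```text
time: 0.82
tool_pos: [0.451, 0.2448, 0.2452]
ee_rot: [3.141, -0.0, 1.893]
wrist_force: [0.4, 0.7, -0.8]
width: 0.0936
```

Run:
```python
from h import *
o=robot.get_obs(); print(o['time'],o['tool_pos'],o['ee_rot'],o['joint_positions'])
c=snap("wrist"); print(np.linalg.inv(np.eye(4))@np.array(cams.snapshot("wrist")["T_tool_cam"]).round(3))
print(c['K'],c['T'].round(3)); print(px2w(c,[(0,0),(560,0),(560,420),(0,420)],.03).round(3))
```

```text
0.8167 [0.45097351 0.24484089 0.24521265] [ 3.14129625e+00 -6.94260596e-05  1.89299107e+00] [3.86830220e-01 2.26706567e-04 1.38303364e+00 5.10283748e-05
 1.75803204e+00 6.46449915e-02]
[[-0.001 -0.957 -0.29   0.086]
 [ 1.     0.    -0.002  0.   ]
 [ 0.001 -0.29   0.957 -0.179]
 [ 0.     0.     0.     1.   ]]
[[299.57645634   0.         277.32323238]
 [  0.         299.57645634 207.50213909]
 [  0.           0.           1.        ]] [[ 0.949  0.303  0.091  0.424]
 [ 0.316 -0.908 -0.276  0.326]
 [-0.001  0.29  -0.957  0.425]
 [ 0.     0.     0.     1.   ]]
[[ 8.20e-02  3.48e-01  3.00e-02]
 [ 6.90e-01  5.50e-01  3.00e-02]
 [ 1.06e+00 -1.00e-03  3.00e-02]
 [ 1.19e-01 -3.16e-01  3.00e-02]]
```

Request:
step_arm:
  plan:
    - [[25,-25,-10,-0.08,100],[50,-50,-20,-0.16,100],[75,-75,-35,-0.25,100],[100,-95,-50,-0.34,100],[114,-107,-56,-0.42,100],[114,-107,-56,-0.42,100],[114,-107,-56,-0.42,100]]

```text
time: 1.5
tool_pos: [0.5634, 0.1397, 0.188]
ee_rot: [-3.139, -0.0, 1.479]
wrist_force: [0.0, 0.5, 0.5]
width: 0.0942
```

Run:
```python
from h import *
c=snap("wrist","w1"); o=robot.get_obs(); print(o['time'],o['tool_pos'],o['ee_rot'])
```

```text
1.55 [0.56327055 0.14041096 0.18915557] [-3.14036094e+00 -6.01045975e-04  1.48011177e+00]
```

View pics/w1.png

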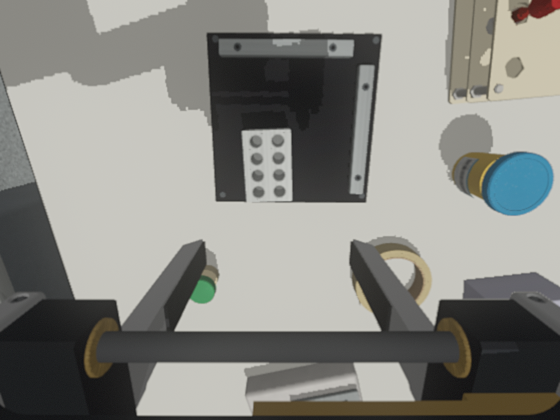

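The wrist view shows the plate at cols 208–380 and rows 33–203, with the back fence on the right (355,130) and the left fence on top (285,47). The block's top is at about (267,165). One enlarged crop to read the corners.

Run:
```python
from h import *
c=load("w1"); i=c['img'][28:213,204:390]
cv2.imwrite('pics/crop2.png',cv2.resize(i,None,fx=3.2,fy=3.2,interpolation=cv2.INTER_CUBIC))
```

```text
(no output)
```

View pics/crop2.png

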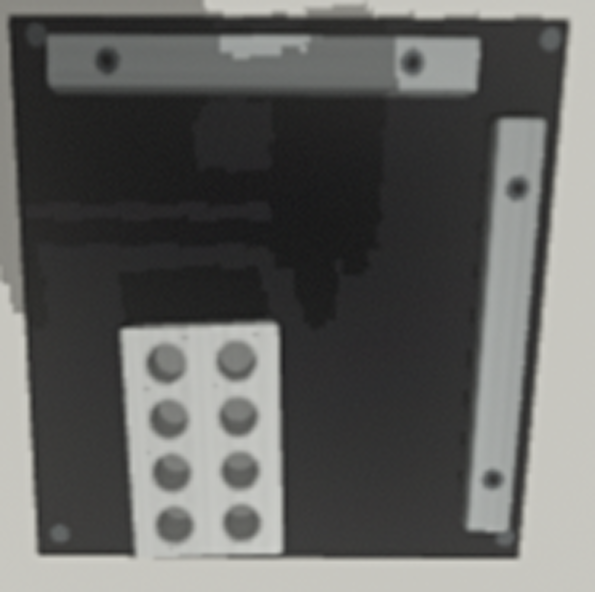

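Run:
```python
from h import *
from scipy.optimize import least_squares
c=load("w1")
f=lambda p:(np.array(p)+.5)/3.2-.5+[204,28]
def fit(M,uv,x0):
    M=np.array(M,float)/1000; uv=f(uv)
    def r(q):
        P=np.c_[M[:,:2]@np.array([[np.cos(q[2]),np.sin(q[2])],[-np.sin(q[2]),np.cos(q[2])]])+q[:2],M[:,2]]
        return (w2px(c,P)-uv).ravel()
    s=least_squares(r,x0,loss='soft_l1'); print(s.x.round(4),r(s.x).reshape(-1,2).round(1).tolist()); return s.x
stop=fit([(-95,95,6),(95,95,6),(95,-95,6),(-95,-95,6),(-80,86,18),(62,86,18),(86,62,18),(86,-80,18),(70,62,18),(70,-80,18)],
 [(10,16),(568,20),(518,556),(40,553),(47,36),(480,38),(546,120),(509,531),(497,118),(466,529)],[.59,.21,-.09])
blk=fit([(-25,38,50),(25,38,50),(25,-38,50),(-25,-38,50)],[(120,327),(278,322),(283,553),(134,557)],[.55,.17,-.05])
a=stop[2]; Rm=np.array([[np.cos(a),-np.sin(a)],[np.sin(a),np.cos(a)]])
print("corner",stop[:2]+Rm@[.07,.07],"squared",stop[:2]+Rm@[.045,.032])
print("block in stop",(Rm.T@(blk[:2]-stop[:2])),blk[2]-a)
```

```text
[ 0.5865  0.2153 -0.098 ] [[-1.5, -0.6], [1.3, -0.9], [0.8, 1.9], [-1.3, 1.9], [-0.9, -0.2], [0.0, -0.1], [0.2, -0.4], [0.1, 0.4], [0.5, 0.1], [0.2, 1.0]]
[ 0.5551  0.176  -0.0615] [[0.4, 0.3], [-0.3, 0.3], [-0.6, -0.4], [0.5, -0.4]]
corner [0.66296154 0.27813066] squared [0.63436459 0.24275814]
block in stop [-0.02734477 -0.04215778] 0.036421100745509326
```

Request:
step_arm:
  plan:
    - [[-4,18,-15,0.015,100],[-8,36,-40,0.03,100],[-8,36,-70,0.03,100],[-8,36,-100,0.03,100],[-8,36,-125,0.03,100],[-8,36,-135,0.03,100],[-8,36,-135,0.03,100],[-8,36,-135,0.03,100]]

```text
time: 2.22
tool_pos: [0.5559, 0.1766, 0.0557]
ee_rot: [3.14, -0.001, 1.51]
wrist_force: [0.3, -0.8, 0.8]
width: 0.0943
```

Run:
```python
from h import *
c=snap("wrist","w2"); o=robot.get_obs(); print(o['tool_pos'],o['ee_rot'],o['wrist_force'])
cv2.imwrite('pics/w2c.png',cv2.resize(c['img'][30:330,130:430],None,fx=2,fy=2))
print(w2px(c,[(.555,.176,.05),(.663,.278,.006)]))
```

```text
[0.55694576 0.1764829  0.05677996] [ 3.13785857e+00 -1.18012320e-03  1.50919126e+00] [ 0.25708474 -0.38415532  0.36367909]
[[276.56858676 250.69755848]
 [419.17681574  84.70129414]]
```

View pics/w2c.png

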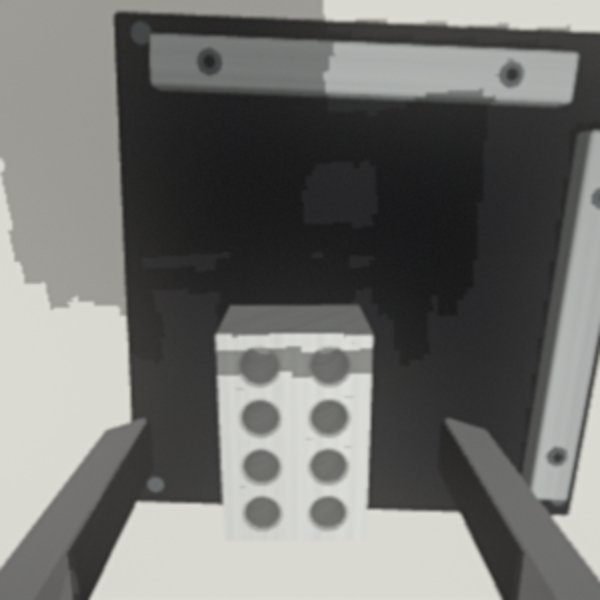

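The block sits centred between the fingers, with its top at crop cols 216–373 and the fingertips at 146 and 447. I go down with the tips about 18 mm over the plate and close.

Request:
step_arm:
  plan:
    - [[0,0,-15,0,100],[0,0,-28,0,100],[0,0,-33,0,100],[0,0,-33,0,50],[0,0,-33,0,50],[0,0,-33,0,50],[0,0,-33,0,40],[0,0,-33,0,30]]

```text
time: 2.93
tool_pos: [0.5564, 0.1756, 0.0221]
ee_rot: [3.14, -0.0, 1.508]
wrist_force: [0.5, -0.5, -0.0]
width: 0.064
```

Request:
step_arm:
  plan:
    - [[0,0,0,0,20],[0,0,0,0,20],[0,0,0,0,20],[0,0,0,0,20]]

```text
time: 3.27
tool_pos: [0.5559, 0.1756, 0.0216]
ee_rot: [3.141, -0.0, 1.508]
wrist_force: [-0.8, -0.9, 1.2]
width: 0.0501
```

Run:
```python
from h import *
from scipy.optimize import least_squares
c=load("w2")
f=lambda p:(np.array(p)+.5)/2-.5+[130,30]
M=np.array([(-95,95,6),(-80,86,18),(62,86,18),(70,-80,18),(62,70,18)],float)/1000; uv=f([(115,12),(150,35),(579,52),(526,500),(575,104)])
def r(q):
    P=np.c_[M[:,:2]@np.array([[np.cos(q[2]),np.sin(q[2])],[-np.sin(q[2]),np.cos(q[2])]])+q[:2],M[:,2]]
    return (w2px(c,P)-uv).ravel()
s=least_squares(r,[.5865,.215,-.098]); print(s.x.round(4),r(s.x).reshape(-1,2).round(1).tolist())
o=robot.get_obs(); print(o)
```

```text
[ 0.5869  0.2153 -0.101 ] [[-1.3, -0.7], [-0.5, -0.5], [1.3, 0.5], [1.6, 0.5], [-0.8, 0.7]]
{'time': 3.2667, 'joint_positions': array([2.08634756e-01, 2.64252687e-01, 1.54038046e+00, 7.56959839e-05,
       1.33679129e+00, 2.71565999e-01]), 'qvel': array([-2.31645916e-03,  4.62391036e-04, -1.63195704e-03, -3.76446128e-04,
        7.26571177e-05, -7.08562817e-04]), 'joint_torque': array([-1.09652490e-01, -3.80729127e+01, -2.72455287e+01,  3.56307653e-03,
       -2.52653249e-01, -2.29297657e-03]), 'tool_pos': array([0.55588633, 0.1755708 , 0.02161043]), 'ee_rot': array([ 3.14145036e+00, -1.16058867e-04,  1.50784755e+00]), 'wrist_force': array([-0.802875  , -0.92291822,  1.182555  ]), 'wrist_torque': array([-0.05562593,  0.27818977,  0.03154957]), 'width': 0.05013512809077462}
```

The block is gripped (width 50.1 mm). I slide it, turning it square, to about 6 mm short of both fences.

Request:
step_arm:
  plan:
    - [[4,4,0,-0.01,20],[14,12,0,-0.02,20],[26,22,0,-0.03,20],[38,33,0,-0.038,20],[50,43,0,-0.038,20],[62,53,0,-0.038,20],[69,59,0,-0.038,20],[72,62,0,-0.038,20]]

```text
time: 3.93
tool_pos: [0.6286, 0.2377, 0.0216]
ee_rot: [-3.141, 0.001, 1.47]
wrist_force: [-3.1, -4.0, 5.7]
width: 0.0496
```

Request:
step_arm:
  plan:
    - [[0,0,0,0,20],[0,0,0,0,20]]

```text
time: 4.1
tool_pos: [0.6289, 0.238, 0.0217]
ee_rot: [3.139, -0.001, 1.47]
wrist_force: [0.9, 0.7, 1.7]
width: 0.0498
```

Run:
```python
from h import *
c=snap("wrist","w3"); o=robot.get_obs(); print(o['tool_pos'],o['ee_rot'],o['wrist_force'],o['width'])
cv2.imwrite('pics/w3c.png',cv2.resize(c['img'][60:360,130:430],None,fx=2,fy=2))
```

```text
[0.62885484 0.23801332 0.02169997] [ 3.13882288e+00 -1.63398406e-03  1.46970046e+00] [2.40398693 1.41528838 0.95262962] 0.0498300802094563
```

View pics/w3c.png

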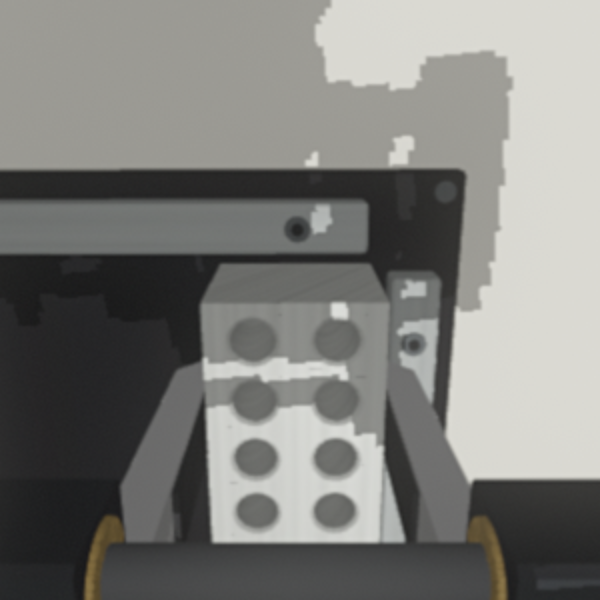

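The block's far end (crop row 264) is parallel to the left fence edge (row 254), with a small gap. Now I close in on the back fence gently, watching the force.

Request:
step_arm:
  plan:
    - [[1,-0.1,0,0,20],[2,-0.2,0,0,20],[3,-0.3,0,0,20],[4,-0.4,0,0,20],[5,-0.5,0,0,20],[5,-0.5,0,0,20]]

```text
time: 4.65
tool_pos: [0.6311, 0.2374, 0.0217]
ee_rot: [-3.138, -0.0, 1.47]
wrist_force: [-5.7, 0.9, 5.7]
width: 0.0497
```

Request:
step_arm:
  plan:
    - [[0.7,-0.1,0,0,20],[1.3,-0.1,0,0,20],[2,-0.2,0,0,20],[2,-0.2,0,0,20]]

```text
time: 4.98
tool_pos: [0.633, 0.2371, 0.0217]
ee_rot: [-3.138, -0.0, 1.47]
wrist_force: [-5.2, 0.7, 6.1]
width: 0.0498
```

Request:
step_arm:
  plan:
    - [[0.7,-0.1,0,0,20],[1.3,-0.1,0,0,20],[2,-0.2,0,0,20],[2,-0.2,0,0,20]]

```text
time: 5.32
tool_pos: [0.6345, 0.2369, 0.0218]
ee_rot: [-3.137, 0.0, 1.47]
wrist_force: [-6.6, 0.7, 7.0]
width: 0.0495
```

Request:
step_arm:
  plan:
    - [[0.7,-0.1,0,0,20],[1.3,-0.1,0,0,20],[2,-0.2,0,0,20],[2,-0.2,0,0,20]]

```text
time: 5.65
tool_pos: [0.6345, 0.2369, 0.0218]
ee_rot: [-3.132, 0.001, 1.47]
wrist_force: [-10.6, 0.9, 10.1]
width: 0.05
```

Contact on the back fence: x stalls at 0.6345 and the force rises. Now the left fence.

Request:
step_arm:
  plan:
    - [[0.1,1,0,0,20],[0.2,2,0,0,20],[0.3,3,0,0,20],[0.4,4,0,0,20],[0.5,5,0,0,20],[0.6,6,0,0,20],[0.6,6,0,0,20]]

```text
time: 6.23
tool_pos: [0.6346, 0.2374, 0.022]
ee_rot: [-3.131, 0.011, 1.469]
wrist_force: [-13.5, -10.4, 13.3]
width: 0.05
```

Request:
step_arm:
  plan:
    - [[0.1,1,0,0,20],[0.2,2,0,0,20],[0.2,2,0,0,20],[0.2,2,0,0,20]]

```text
time: 6.57
tool_pos: [0.6346, 0.2377, 0.0221]
ee_rot: [-3.13, 0.013, 1.468]
wrist_force: [-14.6, -13.9, 14.8]
width: 0.0496
```

Request:
step_arm:
  plan:
    - [[0.1,1,0,0,20],[0.2,2,0,0,20],[0.2,2,0,0,20],[0.2,2,0,0,20]]

```text
time: 6.9
tool_pos: [0.6348, 0.2393, 0.0221]
ee_rot: [-3.13, 0.014, 1.468]
wrist_force: [-14.7, -13.9, 14.0]
width: 0.0498
```

Request:
step_arm:
  plan:
    - [[-1,1,0,0,20],[-2,2,0,0,20],[-2,3,0,0,20],[-2,3,0,0,20],[-2,3,0,0,20]]

```text
time: 7.32
tool_pos: [0.6351, 0.2434, 0.022]
ee_rot: [-3.136, 0.011, 1.468]
wrist_force: [-8.7, -11.8, 10.8]
width: 0.0498
```

Request:
step_arm:
  plan:
    - [[0.1,1,0,0,20],[0.2,2,0,0,20],[0.2,2,0,0,20],[0.2,2,0,0,20]]

```text
time: 7.65
tool_pos: [0.6351, 0.2435, 0.022]
ee_rot: [-3.135, 0.015, 1.468]
wrist_force: [-9.7, -16.7, 12.0]
width: 0.0496
```

Run:
```python
from h import *
c=snap("wrist","w4"); o=robot.get_obs(); print(o['tool_pos'],o['ee_rot'],o['wrist_force'],o['wrist_torque'],o['width'])
cv2.imwrite('pics/w4c.png',cv2.resize(c['img'][130:330,205:375],None,fx=3,fy=3,interpolation=cv2.INTER_CUBIC))
```

```text
[0.63514629 0.24346379 0.02206504] [-3.13501394  0.01463063  1.46774171] [-10.28608006 -16.24868645  12.40034832] [-2.73388736  1.80857609  0.16358534] 0.04995038045286983
```

View pics/w4c.png

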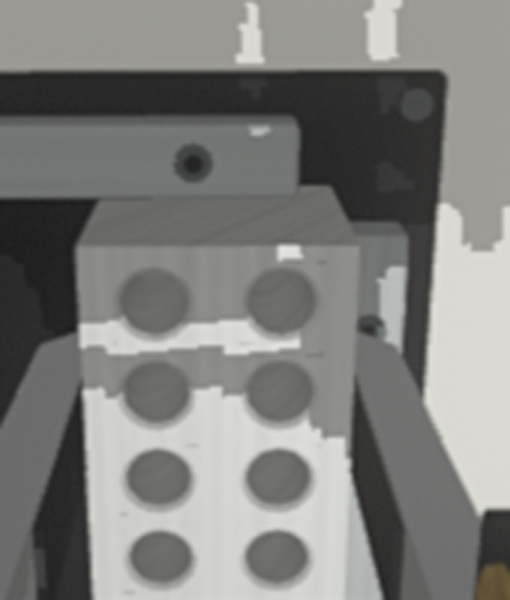

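The far end is in line with the left fence's inner edge (crop row ~190) and the right side meets the back fence. Both directions stall under force. I relieve most of the preload, open the fingers so the block settles flat, and check.

Request:
step_arm:
  plan:
    - [[-1.5,-3,0,0,20],[-3,-6,0,0,20],[-3.5,-7.5,0,0,20],[-3.5,-7.5,0,0,20],[-3.5,-7.5,0,0,80],[-3.5,-7.5,0,0,80],[-3.5,-7.5,0,0,80],[-3.5,-7.5,0,0,80]]

```text
time: 8.37
tool_pos: [0.6341, 0.2442, 0.0204]
ee_rot: [-3.14, 0.0, 1.47]
wrist_force: [0.5, -0.3, -0.5]
width: 0.0727
```

Run:
```python
from h import *
c=snap("wrist","w5"); o=robot.get_obs(); print(o['tool_pos'],o['ee_rot'],o['wrist_force'],o['wrist_torque'],o['width'])
cv2.imwrite('pics/w5c.png',cv2.resize(c['img'][130:330,205:375],None,fx=3,fy=3,interpolation=cv2.INTER_CUBIC))
```

```text
[0.63415457 0.24417148 0.02060201] [-3.14054684e+00  3.09566087e-04  1.47022818e+00] [ 1.13135764  0.62571331 -0.39169375] [-0.07650028  0.07118403  0.00876327] 0.07428034396460963
```

View pics/w5c.png

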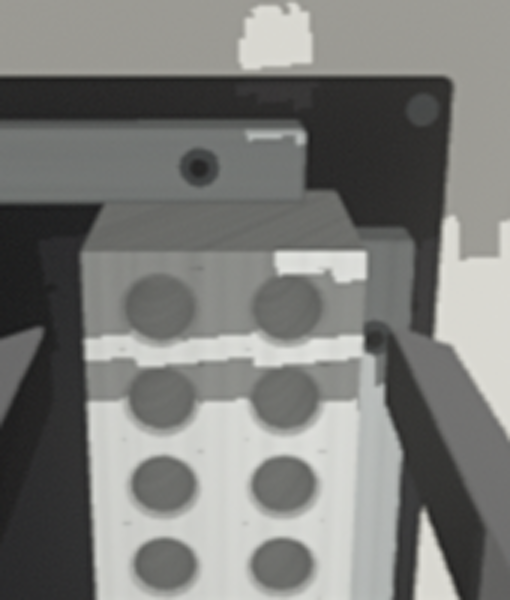

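Run:
```python
from h import *
c=load("w5"); f=lambda p:(np.array(p)+.5)/3-.5+[205,130]
b=px2w(c,f([(80,252),(367,250)]),.05)[:,:2]; fe=px2w(c,f([(10,204),(300,198)]),.018)[:,:2]
s=px2w(c,f([(84,320),(95,590),(362,320),(350,590)]),.05)[:,:2]
g=lambda p:np.arctan2(p[1,1]-p[0,1],p[1,0]-p[0,0])
print("top far edge",b.round(4).tolist(),"yaw",g(b),"len",np.linalg.norm(b[1]-b[0]))
print("fence",fe.round(4).tolist(),g(fe)); n=np.array([-np.sin(g(fe)),np.cos(g(fe))]); print("gap mm",((fe[0]-b)@n*1e3).round(2))
print("side yaws",[float(np.arctan2(-(s[i,0]-s[i+1,0]),s[i,1]-s[i+1,1]).round(3)) for i in (0,2)])
print("centre est", b.mean(0)-.038*n)
```

```text
top far edge [[0.6134, 0.2836], [0.6635, 0.279]] yaw -0.0929530316700407 len 0.050270151359347495
fence [[0.5941, 0.2857], [0.6546, 0.2809]] -0.0790800793040235
gap mm [0.52 1.22]
side yaws [-0.107, -0.095]
centre est [0.6354243  0.24341926]
```

The pixel readings put the gap at under about 1 mm, which is within the noise. To be sure it is flush, I tap it home with free fingers: first +x with the near finger, which can't tilt the block.

Request:
step_arm:
  plan:
    - [[3,-0.3,0,0,80],[6,-0.6,0,0,80],[9,-0.9,0,0,80],[10.5,-1,0,0,80],[12,-1.2,0,0,80],[13.5,-1.3,0,0,80],[15,-1.5,0,0,80],[16,-1.6,0,0,80]]

```text
time: 9.08
tool_pos: [0.6476, 0.2425, 0.021]
ee_rot: [-3.134, 0.001, 1.47]
wrist_force: [-9.0, -0.4, 4.8]
width: 0.0756
```

Request:
step_arm:
  plan:
    - [[1,-0.1,0,0,80],[2,-0.2,0,0,80],[2,-0.2,0,0,80]]

```text
time: 9.33
tool_pos: [0.6475, 0.2426, 0.0209]
ee_rot: [-3.13, 0.002, 1.471]
wrist_force: [-12.6, 0.5, 5.6]
width: 0.0755
```

Request:
step_arm:
  plan:
    - [[-9,0.8,0,0,80],[-17,1.5,0,0,80],[-17,1.5,20,0,80],[-17,1.5,45,0,80],[-19,-18,48,0,0],[-21,-38,48,0,0],[-23,-56,48,0,0],[-23,-56,48,0,0]]

```text
time: 10.0
tool_pos: [0.6299, 0.183, 0.0699]
ee_rot: [3.14, 0.002, 1.467]
wrist_force: [-0.4, -0.0, -0.6]
width: 0.0517
```

Request:
step_arm:
  plan:
    - [[0,0,0,0,0],[0,0,0,0,0],[0,0,0,0,0],[0,0,0,0,0],[0,0,-15,0,0],[0,0,-30,0,0],[0,0,-45,0,0],[0,0,-51,0,0]]

```text
time: 10.67
tool_pos: [0.628, 0.1866, 0.0155]
ee_rot: [-3.138, 0.001, 1.471]
wrist_force: [-0.0, -0.8, -0.4]
width: 0.0007
```

Request:
step_arm:
  plan:
    - [[0.2,2,0,0,0],[0.4,4,0,0,0],[0.6,6,0,0,0],[0.8,8,0,0,0],[1,10,0,0,0],[1.2,12,0,0,0],[1.2,12,0,0,0]]

```text
time: 11.25
tool_pos: [0.6314, 0.1949, 0.0199]
ee_rot: [3.14, 0.006, 1.469]
wrist_force: [-1.7, -8.1, 4.0]
width: 0.0005
```

Request:
step_arm:
  plan:
    - [[0.1,1,0,0,0],[0.2,2,0,0,0],[0.2,2,0,0,0],[0.2,2,0,0,0]]

```text
time: 11.58
tool_pos: [0.6313, 0.1949, 0.0199]
ee_rot: [3.141, 0.009, 1.468]
wrist_force: [-2.9, -11.5, 5.1]
width: 0.0006
```

Request:
step_arm:
  plan:
    - [[0.1,1,0,0,0],[0.2,2,0,0,0],[0.2,2,0,0,0],[0.2,2,0,0,0]]

```text
time: 11.92
tool_pos: [0.6313, 0.1949, 0.02]
ee_rot: [3.141, 0.012, 1.468]
wrist_force: [-3.8, -15.1, 5.4]
width: 0.0
```

Both directions are flush under load. I go back over the block, open, descend, tap +x once more, then centre and grip.

Request:
step_arm:
  plan:
    - [[-0.6,-7,0,0,0],[-1.2,-14,0,0,0],[-1.2,-14,25,0,0],[-1.2,-14,48,0,60],[0,5,48,0,80],[2,25,48,0,80],[4,41.5,48,0,80],[4,41.5,48,0,80]]

```text
time: 12.58
tool_pos: [0.6349, 0.2472, 0.0663]
ee_rot: [3.141, -0.002, 1.473]
wrist_force: [0.5, -0.3, -0.3]
width: 0.0303
```

Request:
step_arm:
  plan:
    - [[0,0,0,0,80],[0,0,0,0,80],[0,0,0,0,80],[0,0,-15,0,80],[0,0,-30,0,80],[0,0,-43,0,80],[0,0,-43,0,80]]

```text
time: 13.17
tool_pos: [0.6328, 0.242, 0.0191]
ee_rot: [-3.135, 0.003, 1.469]
wrist_force: [-1.0, 0.6, -0.4]
width: 0.0742
```

Request:
step_arm:
  plan:
    - [[4,-0.4,0,0,80],[8,-0.8,0,0,80],[10.5,-1,0,0,80],[12,-1.2,0,0,80],[13.5,-1.3,0,0,80],[15,-1.5,0,0,80],[16,-1.6,0,0,80],[16,-1.6,0,0,80]]

```text
time: 13.83
tool_pos: [0.6476, 0.2426, 0.0242]
ee_rot: [-3.134, 0.001, 1.471]
wrist_force: [-11.2, -0.3, 7.0]
width: 0.0756
```

Request:
step_arm:
  plan:
    - [[-8,0.8,0,0,80],[-15.8,1.6,0,0,80],[-15.8,1.6,0,0,80],[-15.8,1.6,0,0,80],[-15.8,1.6,0,0,45],[-15.8,1.6,0,0,30],[-15.8,1.6,0,0,20],[-15.8,1.6,0,0,20]]

```text
time: 14.5
tool_pos: [0.6357, 0.2435, 0.0233]
ee_rot: [3.141, -0.0, 1.47]
wrist_force: [0.5, 0.4, 0.0]
width: 0.0521
```

Request:
step_arm:
  plan:
    - [[0,0,0,0,20],[0,0,0,0,20],[0,0,0,0,20],[0,0,0,0,20]]

```text
time: 14.83
tool_pos: [0.6351, 0.2435, 0.0232]
ee_rot: [-3.141, 0.0, 1.47]
wrist_force: [-1.7, -0.1, 0.6]
width: 0.0499
```

The grip is on the squared block. I lift straight up.

Request:
step_arm:
  plan:
    - [[0,0,4,0,20],[0,0,14,0,20],[0,0,30,0,20],[0,0,50,0,20],[0,0,75,0,20],[0,0,100,0,20],[0,0,120,0,20],[0,0,130,0,20]]

```text
time: 15.5
tool_pos: [0.6369, 0.244, 0.1577]
ee_rot: [3.136, -0.002, 1.47]
wrist_force: [0.0, -0.5, -2.8]
width: 0.05
```

Request:
step_arm:
  plan:
    - [[0,-10,20,0.02,20],[-3,-35,35,0.05,20],[-6,-65,45,0.08,20],[-10,-100,50,0.11,20],[-14,-135,50,0.14,20],[-18,-170,50,0.17,20],[-22,-205,50,0.2,20],[-26,-240,50,0.2,20]]

```text
time: 16.17
tool_pos: [0.6087, 0.002, 0.2027]
ee_rot: [-3.141, -0.0, 1.671]
wrist_force: [1.0, -0.2, -3.9]
width: 0.0502
```

Request:
step_arm:
  plan:
    - [[-2,-35,0,0,20],[-4,-70,0,0,20],[-6,-105,0,0,20],[-8,-140,0,0,20],[-8,-175,0,0,20],[-8,-205,0,0,20],[-8,-225,0,0,20],[-8,-230,0,0,20]]

```text
time: 16.83
tool_pos: [0.6004, -0.2305, 0.2019]
ee_rot: [-3.14, 0.001, 1.665]
wrist_force: [0.4, 0.0, -4.3]
width: 0.0496
```

Request:
step_arm:
  plan:
    - [[0,-30,0,0,20],[0,-60,0,0,20],[0,-80,0,0,20],[0,-85,0,0,20],[0,-85,0,0,20],[0,-85,0,0,20]]

```text
time: 17.33
tool_pos: [0.6014, -0.3102, 0.2027]
ee_rot: [-3.141, -0.002, 1.67]
wrist_force: [0.2, -0.0, -3.9]
width: 0.0499
```

Run:
```python
from h import *
c=snap("wrist","w6"); o=robot.get_obs(); print(o['tool_pos'],o['ee_rot'],o['wrist_force'],o['width'])
p=w2px(c,[(.607,-.216,.05)])[0]; print(p)
x0,y0=int(p[0])-95,max(0,int(p[1])-70)
print(x0,y0); cv2.imwrite('pics/w6c.png',cv2.resize(c['img'][y0:y0+145,x0:x0+190],None,fx=4,fy=4,interpolation=cv2.INTER_CUBIC))
```

```text
[ 0.60161755 -0.30977582  0.20308563] [-3.14153630e+00 -1.46050282e-03  1.67120051e+00] [-0.10531379  0.02535811 -3.19857856] 0.049499505306761574
[291.85561969 109.83846993]
196 39
```

View pics/w6c.png

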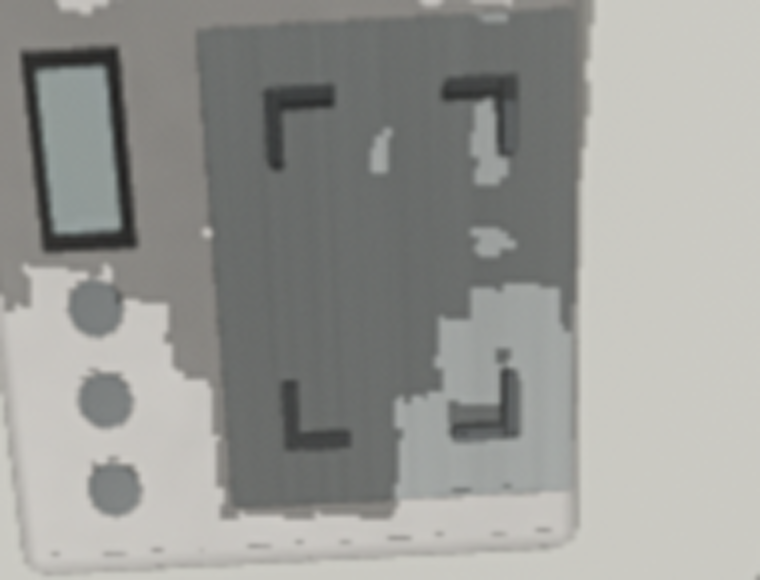

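The white shaker (display and keys on the left, robot side): guide outer corners are at crop (264,88), (518,76), (518,438) and (287,449). I fit the seat pose from these.

Run:
```python
from h import *
from scipy.optimize import least_squares
c=load("w6"); f=lambda p:(np.array(p)+.5)/4-.5+[196,39]
def fit(M,uv):
    M=np.array(M,float)/1000; uv=f(uv)
    def r(q):
        P=np.c_[M[:,:2]@np.array([[np.cos(q[2]),np.sin(q[2])],[-np.sin(q[2]),np.cos(q[2])]])+q[:2],M[:,2]]
        return (w2px(c,P)-uv).ravel()
    s=least_squares(r,[.607,-.216,.1]); print(s.x.round(4),r(s.x).reshape(-1,2).round(1).tolist())
fit([(-31.5,44.5,58),(31.5,44.5,58),(31.5,-44.5,58),(-31.5,-44.5,58)],[(264,88),(518,75),(519,438),(287,450)])
fit([(-48,61,46),(48,61,46),(48,-61,46),(-48,-61,46)],[(197,30),(579,8),(574,492),(228,512)])
fit([(-27.5,40.5,46),(-27.5,-40.5,46),(27.5,40.5,58),(27.5,-40.5,58)],[(284,107),(298,430),(499,97),(501,424)])
# block in view: held top corners
g=cv2.cvtColor(c['img'],cv2.COLOR_BGR2GRAY); t=w2px(c,[(.6016,-.3098,.23)]); print("expected block top px",t)
cv2.imwrite('pics/w6b.png',cv2.resize(c['img'][170:370,190:370],None,fx=3,fy=3,interpolation=cv2.INTER_CUBIC))
```

```text
[ 0.6094 -0.2124  0.1496] [[-0.2, -0.2], [0.3, -0.5], [0.4, 0.4], [-0.5, 0.4]]
[ 0.6094 -0.2128  0.1477] [[-0.1, -0.2], [-0.3, 0.1], [-0.3, 0.5], [0.8, -0.4]]
[ 0.6087 -0.2123  0.1361] [[-0.5, 0.7], [-0.5, -0.0], [0.9, -1.1], [0.1, 0.6]]
expected block top px [[277.95817905 273.93599188]]
```

Request:
step_arm:
  plan:
    - [[1.5,20,0,0.01,20],[4,50,0,0.03,20],[6,80,0,0.048,20],[7.7,95,-15,0.048,20],[7.7,97.3,-45,0.048,20],[7.7,97.3,-75,0.048,20],[7.7,97.3,-105,0.048,20],[7.7,97.3,-120,0.048,20]]

```text
time: 18.05
tool_pos: [0.607, -0.2106, 0.079]
ee_rot: [-3.136, -0.004, 1.721]
wrist_force: [-1.2, 0.9, -4.6]
width: 0.0499
```

Request:
step_arm:
  plan:
    - [[0,0,0,0,20],[0,0,0,0,20],[0,0,0,0,20]]

```text
time: 18.3
tool_pos: [0.6104, -0.2136, 0.0856]
ee_rot: [3.138, 0.002, 1.719]
wrist_force: [0.2, 0.4, -3.3]
width: 0.0499
```

Run:
```python
from h import *
c=snap("wrist","w7"); o=robot.get_obs(); print(o['tool_pos'],o['ee_rot'],o['wrist_force'],o['width'])
cv2.imwrite('pics/w7c.png',cv2.resize(c['img'][110:310,185:385],None,fx=3,fy=3,interpolation=cv2.INTER_CUBIC))
```

```text
[ 0.6106898  -0.21408212  0.08628787] [3.13729948e+00 2.47436523e-03 1.71861079e+00] [ 0.40654123  0.12017645 -3.11060071] 0.04975508789929982
```

View pics/w7c.png

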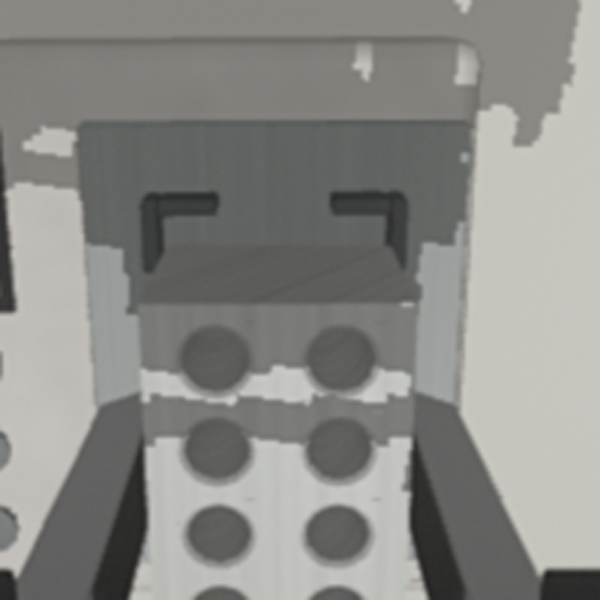

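Run:
```python
from h import *
c=load("w7"); f=lambda p:(np.array(p)+.5)/3-.5+[185,110]
g=px2w(c,f([(141,195),(407,193)]),.058)[:,:2]; gi=px2w(c,f([(162,212),(388,211)]),.058)[:,:2]
bb=px2w(c,f([(161,247),(386,246)]),.0690)[:,:2]; bt=px2w(c,f([(139,303),(418,303)]),.113)[:,:2]
def rep(n,p,L,d):
    a=np.arctan2(*(p[1]-p[0])[::-1]); nn=np.array([np.sin(.148),-np.cos(.148)]); print(n,"len",np.linalg.norm(p[1]-p[0]).round(4),"yaw",a.round(3),"centre",(p.mean(0)+d*nn).round(4))
rep("guide outer",g,63,.0445); rep("guide inner",gi,55,.0405); rep("block bottom",bb,50,.038); rep("block top",bt,50,.038)
print(robot.get_obs()['tool_pos'])
```

```text
guide outer len 0.0619 yaw 0.155 centre [ 0.6089 -0.2109]
guide inner len 0.0529 yaw 0.152 centre [ 0.6092 -0.211 ]
block bottom len 0.0504 yaw 0.152 centre [ 0.6093 -0.2142]
block top len 0.0494 yaw 0.147 centre [ 0.6102 -0.2134]
[ 0.6106898  -0.21408212  0.08628787]
```

Request:
step_arm:
  plan:
    - [[-0.5,2.2,0,0,20],[-0.5,2.2,-3,0,20],[-0.5,2.2,-6,0,20],[-0.5,2.2,-9,0,20],[-0.5,2.2,-12,0,20],[-0.5,2.2,-14,0,20],[-0.5,2.2,-14,0,20],[-0.5,2.2,-14,0,20]]

```text
time: 19.02
tool_pos: [0.6084, -0.2119, 0.0689]
ee_rot: [-3.141, -0.0, 1.718]
wrist_force: [-0.3, -0.4, -3.5]
width: 0.0497
```

Request:
step_arm:
  plan:
    - [[0,0,-1.5,0,20],[0,0,-3,0,20],[0,0,-4,0,20],[0,0,-4,0,20]]

```text
time: 19.35
tool_pos: [0.6084, -0.2118, 0.065]
ee_rot: [-3.141, -0.0, 1.718]
wrist_force: [-0.0, -0.4, -4.6]
width: 0.0495
```

No contact so far and it is already about 10 mm below the guide tops. I lower it the last few millimetres.

Request:
step_arm:
  plan:
    - [[0,0,-0.5,0,20],[0,0,-1,0,20],[0,0,-1.5,0,20],[0,0,-1.5,0,20],[0,0,-1.5,0,20]]

```text
time: 19.77
tool_pos: [0.6086, -0.2119, 0.0638]
ee_rot: [3.142, -0.0, 1.718]
wrist_force: [-0.4, 0.3, -3.0]
width: 0.0496
```

Request:
step_arm:
  plan:
    - [[0,0,-0.5,0,20],[0,0,-1,0,20],[0,0,-1,0,20],[0,0,-1,0,20]]

```text
time: 20.1
tool_pos: [0.6087, -0.212, 0.0632]
ee_rot: [3.141, 0.0, 1.718]
wrist_force: [-0.9, 0.9, -0.9]
width: 0.0498
```

Request:
step_arm:
  plan:
    - [[0,0,-0.7,0,20],[0,0,-1.3,0,20],[0,0,-1.3,0,20]]

```text
time: 20.35
tool_pos: [0.6087, -0.212, 0.0632]
ee_rot: [3.141, 0.001, 1.718]
wrist_force: [-3.4, 1.1, 4.9]
width: 0.0495
```

Request:
step_arm:
  plan:
    - [[0,0,0,0,70],[0,0,0,0,75],[0,0,0,0,75],[0,0,0,0,75],[0,0,0,0,75],[0,0,0,0,75]]

```text
time: 20.85
tool_pos: [0.6086, -0.2119, 0.0612]
ee_rot: [-3.142, -0.0, 1.718]
wrist_force: [-0.4, 0.0, -0.3]
width: 0.0705
```

Request:
step_arm:
  plan:
    - [[0,0,5,0,75],[0,0,20,0,75],[0,0,45,0,75],[0,0,75,0,75],[0,-20,105,0,75],[0,-50,120,0,75],[0,-75,120,0,75],[0,-85,120,0,75]]

```text
time: 21.52
tool_pos: [0.6089, -0.3004, 0.184]
ee_rot: [3.139, 0.004, 1.715]
wrist_force: [-0.7, 0.2, -0.2]
width: 0.0705
```

Request:
step_arm:
  plan:
    - [[0,0,0,0,75],[0,0,0,0,75],[0,0,0,0,75]]

```text
time: 21.77
tool_pos: [0.6083, -0.2953, 0.1802]
ee_rot: [-3.14, -0.003, 1.719]
wrist_force: [-0.5, 1.1, -0.2]
width: 0.0704
```

Run:
```python
from h import *
c=snap("wrist","w8"); o=robot.get_obs(); print(o['time'],o['tool_pos'],o['ee_rot'],o['wrist_force'],o['width'])
p=w2px(c,[(.609,-.212,.06)])[0]; x0,y0=int(p[0])-75,max(0,int(p[1])-65); print(p,x0,y0)
a=cv2.resize(c['img'][y0:y0+130,x0:x0+150],None,fx=4,fy=4,interpolation=cv2.INTER_CUBIC)
t=snap("top","top2")['img'][160:280,150:200+50]
cv2.imwrite('pics/w8c.png',a)
t0=load("top1")['img']; t2=load("top2")['img']
for n,(u,v) in dict(jar=(226,261),tape=(240,171),timer=(425,218)).items():
    d=cv2.absdiff(t0[v-25:v+25,u-25:u+25],t2[v-25:v+25,u-25:u+25]); print(n,d.mean().round(2),(d.max(2)>40).sum())
```

```text
21.8167 [ 0.60841243 -0.29515446  0.1804002 ] [-3.14017079e+00 -2.03444092e-03  1.71925262e+00] [-0.00703044  0.10721722 -0.26734775] 0.07049508526882275
[291.32783632 120.99452312] 216 55
jar 26.27 1
tape 25.93 0
timer 27.03 177
```

View pics/w8c.png

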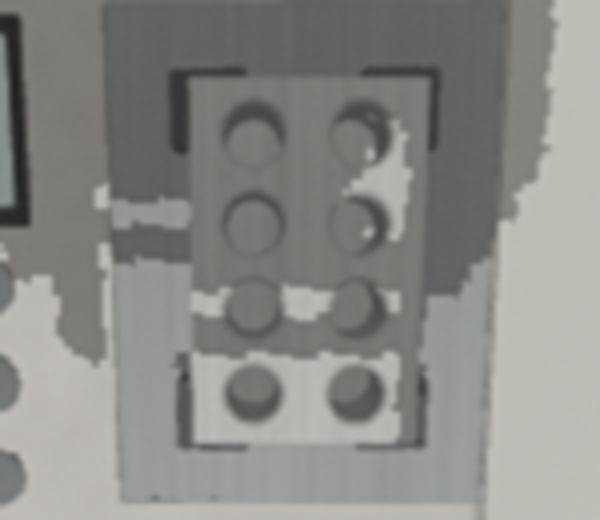

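The block stands inside all four guides with even gaps, its top face at crop cols 189–430 and rows 75–445. I check the bystanders and the block's level numerically.

Run:
```python
from h import *
t0=load("top1")['img']; t2=load("top2")['img']
for n,(u,v) in dict(jar=(226,261),tape=(240,171),timer=(425,218)).items():
    r=cv2.matchTemplate(t2[v-40:v+40,u-40:u+40],t0[v-20:v+20,u-20:u+20],cv2.TM_CCOEFF_NORMED); _,m,_,l=cv2.minMaxLoc(r); print(n,"shift px",l[0]-20,l[1]-20,"score",round(m,3))
c=load("w8"); f=lambda p:(np.array(p)+.5)/4-.5+[216,55]
P=px2w(c,f([(189,76),(436,74),(417,443),(194,443)]),.090)[:,:2]; print("edges",[round(float(np.linalg.norm(P[i]-P[(i+1)%4])),4) for i in range(4)],"centre",P.mean(0).round(4))
```

```text
jar shift px 0 0 score 0.602
tape shift px 0 0 score 0.996
timer shift px 1 0 score 0.901
edges [0.0512, 0.0766, 0.0503, 0.0763] centre [ 0.609  -0.2119]
```

```bash
python3 -c "
from bench import robot; print(robot.close_job()); print(robot.get_obs()['time'])"
```

```text
the job is handed in; nothing more can be done
None
the job is handed in; nothing more can be done
```

I slid the tube block into the corner of the squaring stop, gripped it there and lifted it straight up. I then set it down between the four guides of the white shaker and let go. The job was handed in at about 21.8 s with the gripper clear of everything.

**Squaring:** I dragged the block gripped to both fences, then opened the fingers and tapped it home against each one. Motion stalled as force rose to 11–13 N on the back fence and 15 N on the left fence. A second tap on the back fence stopped at the same x within 0.1 mm. The camera reading showed a 0.5–1.2 mm gap at the left fence before the taps. I put that down to reading noise and trusted the contact; I did not measure it again afterwards.

**Seating:** The load came off at tool height 63.2 mm, the height expected for a fully seated block. The last wrist picture shows the block inside all four guides. Its fitted centre is (0.609, -0.212), on the measured seat position to within 1 mm.

**Bystanders:** In the top picture the tape and jar show no shift. The timer shows 1 px (about 2.5 mm), which is within matching error. The jar's match score was weak (0.60), probably because of the arm or its shadow, so it is the least certain. No contact force appeared on any carrying move.

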